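# Hang the sight target and hold the mirror on it

## Task

Hang the white banded target by its wire handle in the dip of the hook on the white stand and let go of it. Then take the pin of the mirror's lever and turn the mirror until the little camera sees the hanging target's dark band in the middle of the mirror, and finish while still holding the lever there, because the mirror springs back if released. Leave the other things on the bench where they are.

Things in the scene. Friction and masses are not known exactly. Their poses are not given: they have to be found in the camera images.
- target: loose target standing upright, about 120 g: white drum, 48 mm diameter, 50 mm tall, dark band round it, rigid wire handle (bail) in its own y-z plane. Two upright 8 mm wires at y = -21 and +21 mm (50 mm over the outsides) rise from the drum to z = 98 mm, then slope to a peak. They can be gripped together from above, closing along y. Origin: centre of underside, z up
- band (a point): centre of the target's dark band, on its axis, 25 mm above its underside
- bail (a point): underside of the peak of the target's bail, 111 mm above the target's underside (top of the wire at 119 mm). The opening under it is 34 mm wide and 61 mm high at the middle, down to the drum's top; the hook passes through it along the target's x axis, either way round. Same axes as the target
- hookstand: fixed stand: white foot 170 x 120 x 18 mm (x -105 to +65 mm), steel column 26 mm thick, 220 mm tall. From its top an 8 mm thick hook points along the stand's -x: level bar, centre line z = 212 mm, to x = -95 mm, a dip at z = 205 mm from x = -112 to -120 mm, an upturned end at x = -140 mm, top at z = 230 mm. Nothing stands above it. Origin: under the column, on the bench, z up
- seat (a point): where the bail must hang: top of the hook wire in the middle of the dip, 209 mm above the bench, 116 mm from the column along the stand's -x; same axes as the stand
- stage: fixed aluminium plate 300 x 100 x 12 mm (x -50 to +250 mm) carrying the mirror post and the camera. Origin: on the bench under the mirror's upright pivot; x towards the camera, a white box with a black lens whose front is at x = 140 mm. It looks along the stage's -x, 125 mm above the bench, at the mirror's middle
- mirror: upright mirror, black frame 60 mm wide, 91 to 159 mm above the bench, on an upright pivot through its face. Origin: on the pivot, 82 mm above the bench; x = outward normal of the face, z up. Parked on a stop, the normal is 0.175 rad clockwise (from above) of the stage's x; it turns only further clockwise, up to 1.25 rad. A spring drives it back: at the pin 0.8 N at the stop, 2.8 N at full turn
- pin (a point): on the pin of the mirror's lever. A flat lever runs 80 mm back from the pivot along the mirror's -x, its top 94 mm above the bench; near its end an upright round steel pin, 12 mm thick, 75 mm behind the pivot, is free from 94 to 165 mm above the bench. This point is 145 mm above the bench, on the pin's axis
- sight: nothing solid: a frame at the mirror's middle, 125 mm above the bench, on the pivot; its x axis points along the camera's line of sight after reflection in the mirror, z up. When the mirror turns it turns the same way by twice the angle. The camera sees the band in the middle of the mirror when the band lies on this x axis
- reagent: bystander: amber bottle, 52 mm wide, 100 mm tall; origin under its centre
- jar: bystander: clear jar with a grey cap, 64 mm wide, 90 mm tall; origin under its centre
- tape: bystander: roll of paper tape lying flat, 90 mm wide, 24 mm tall; origin under its centre
- dish: bystander: flat white dish, 90 mm wide, 16 mm tall; origin under its centre
- driver: bystander: screwdriver lying along its x axis, 160 mm long, about 25 mm thick
- block: bystander: white block 60 x 45 x 50 mm; origin under its centre
- tray: bystander: empty white tray 110 x 80 x 25 mm; origin under its centre
There are look-alikes about, which are no part of the job. Leave any red look-alike of the target alone. Leave any turquoise look-alike of the hookstand alone.

How it is judged:
By the outcome, as a careful person would: the job done as asked, in the order asked, and still so for the second after the job is handed in, while the arm keeps its last pose, push and grip.
It also fails if it takes over 51 s, if anything falls off the work surface, if the arm or the gripper's body presses on something with over 40 N, if the wrist force passes 120 N, or if a joint passes its speed limit or range.

## Robot

A 6-joint arm with a two-finger parallel gripper is mounted at the origin on the work surface. World frame = base frame: x ahead of the robot, y to its left, z up, the work surface at z = 0. Lengths are in m, angles in rad, forces in N, time in s.
With the tool pointing down it reaches from about 0.275 to 0.85 m from the base axis. Payload 5.2 kg.
Tool frame: the origin (TCP) lies on the mounting face of the last link; the fingertips stand 173 mm ahead of it and the grasp point (between the pads) lies 155 mm ahead of it (bot.tip_extent is the distance from the TCP to the fingertips, in m); z points along the fingers, y is the line along which they close (so a half turn about z gives the same grasp; the last joint's range is limited). The gripper opens to 85 mm and grips with 20 to 120 N. Pads are 22 mm wide; open, the fingers measure 114 mm over their backs; the gripper's body (76 mm by 85 mm) begins 54 mm behind the grasp point. The pads swing forward as they close: fully open they stand 13 mm farther back than shut.
Start: joints at [-1.397, 0.259, 1.535, -0, 1.348, -0.203], TCP at [0.202, -0.511, 0.405] pointing down, gripper open.
Joint ranges: [-3.14, 3.14], [-0.91, 2.08], [0.19, 2.58], [-1.22, 4.36], [0.22, 2.71], [-3.12, 3.12]. Speed limits (rad/s): [2.57, 2.57, 3.14, 3.14, 3.14, 3.14].

## Interface

Orientations are given as a unit quaternion [x, y, z, w].
In Python, from bench import bot gives the robot as it stands. The module is installed in compiled form; this text tells all that it offers.
- The arm moves only by the tool jog_arm, never from a script. Its argument "commands" is a list that holds one entry, the list of rows, each a list of 6 numbers: the shift along the tool's x, y, z in m, then the turn, a rotation vector about the tool's x, y, z in degrees. In form: [[[dx, dy, dz, rx, ry, rz], ...]]. A call has 1 to 20 rows; each row shifts and turns the commanded pose from where the row before left it, along the tool's axes as they then stand; what a row does not reach is not made up. A row lasts 1/8 s, in which the tool goes at most 62.5 mm and 10.7 degrees, less where a joint would pass 70% of its speed; a pose out of reach is approached as far as the arm can. A call is refused whole if a number of a shift passes 0.0625 or a number of a turn 10.7, either way. A call with a gripper value outside its range is refused whole. "fingers" is the finger opening in m, from 0 to 0.0854, set as the call begins (left out, the last holds). The fingers move at their own pace and stop on an object; "squeeze" is the grip in N (left out, the last holds). Time passes only in rows, so rows that do not move let the fingers close. It gives the time, the measured TCP pose, the force, the opening and the grip force at its end, in the units of the state.
- bot.sense(): the state, without advancing time (a new reading comes with each control period).
- bot.camera(name): name is "side" or "top"; returns the picture (400x640x3 uint8, red, green, blue); there is no depth.
- bot.calibration(name): a dict with "camera_matrix" (3x3 intrinsics, pixels), "origin" and "orientation" of the camera in the world. Camera axes: x right, y up, looking along -z (the intrinsics and any distortion apply to the point x, -y, -z); pixel columns grow to the right and rows downward; lengths in m; the calibration is good to about 2 mm. A picture is of the moment at which its call begins. calibration takes no time and is no camera call.
- bot.finish_job(): hands the job in; it is judged then, once.
The state is a dict: "time": time; "joint_pos": joint angles; "dq": joint speeds; "joint_torque": joint torques, N m; "tool_pos": TCP position; "orientation": TCP orientation; "wrist_force": force on the tool from outside, world axes, zero at the start; "moment": the same for the moment, N m; "width": opening from 0.0 (shut) to 1.0 (fully open); "finger_force": force on a finger pad.
Only numpy, scipy, OpenCV 4.12 (cv2) and the standard library are available. Lean on these libraries where they do the work, as an engineer would, in place of code of your own. Each camera call takes 0.05 s, during which the arm holds its last target. There are 200 camera calls.

## Working session

There is one attempt and no reset: what is moved stays moved. The work goes in short steps, Python scripts to look and compute and a tool call to move; the robot and the scene stay as the last step left them, time stands still between calls to the robot, and variables do not carry over. Pictures are saved under pics/ and viewed, at most 10 in all, crops included, and the job is handed in when it is done.

Besides the shell and the picture viewer there is one more tool, called by a JSON object that holds its "op" and its "data". jog_arm: Moves the arm, as the interface text tells. Its arguments: {"type":"object","properties":{"commands":{"type":"array","items":{"type":"array","items":{"type":"array","items":{"type":"number"}}}},"fingers":{"type":"number"},"squeeze":{"type":"number"}},"required":["commands"]}

```bash
mkdir -p pics; python3 - <<'E'
from bench import bot
import cv2
for n in("side","top"):
    cv2.imwrite(f"pics/{n}0.png",bot.camera(n)[:,:,::-1]); c=bot.calibration(n); print(n,c)
print(bot.sense())
E
```

```text
side {'camera_matrix': array([[365.00407007,   0.        , 318.46533637],
       [  0.        , 365.00407007, 196.26944522],
       [  0.        ,   0.        ,   1.        ]]), 'origin': array([0.29510969, 0.75413316, 0.78239406]), 'orientation': array([-0.0589895 ,  0.4204997 ,  0.89788439, -0.11620609])}
top {'camera_matrix': array([[388.40125708,   0.        , 313.91846659],
       [  0.        , 388.40125708, 201.57993585],
       [  0.        ,   0.        ,   1.        ]]), 'origin': array([0.39554972, 0.02057648, 1.48805722]), 'orientation': array([ 0.02152928, -0.03041704, -0.70522574,  0.70800279])}
{'time': 0.1, 'joint_pos': array([-1.39679762e+00,  2.59281888e-01,  1.53600585e+00, -1.56816548e-05,
        1.34801458e+00, -2.02784775e-01]), 'dq': array([ 2.02018183e-03, -2.10246629e-03, -2.53303537e-03,  7.20006755e-04,
       -2.45927634e-05,  7.58987283e-04]), 'joint_torque': array([ 2.38083288e-03, -4.46975112e+01, -2.91247129e+01, -3.46586348e-04,
        6.32063864e-03,  1.07673981e-05]), 'tool_pos': array([ 0.20235319, -0.51120294,  0.40393832]), 'orientation': array([ 9.82306015e-01,  1.87280973e-01,  4.65843935e-06, -8.54854592e-04]), 'wrist_force': array([-0.39167448,  0.05147903, -0.79869053]), 'moment': array([-0.03026233,  0.01818013,  0.04561423]), 'finger_force': 0.0, 'width': 1.0016484590483707}
```

View pics/side0.png

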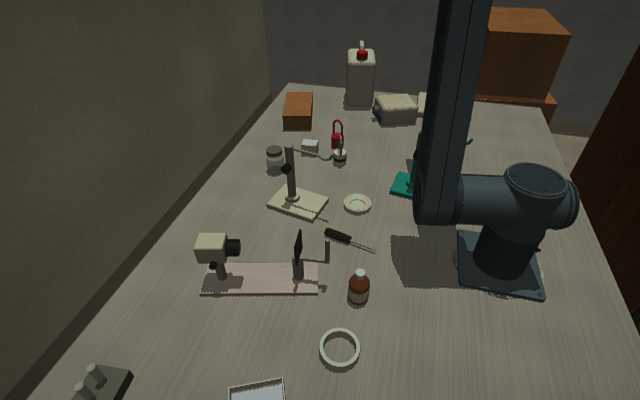

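View pics/top0.png

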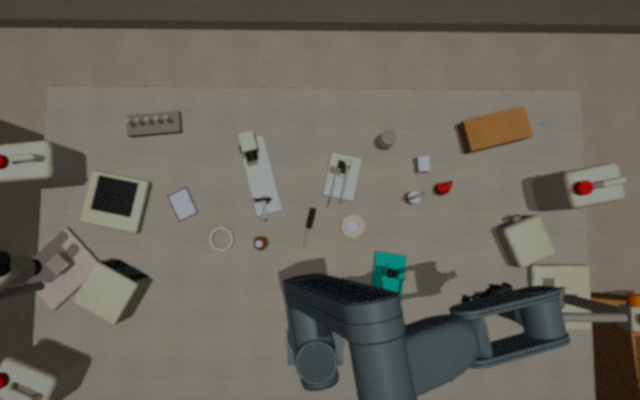

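The white target is at about side (340,153) / top (414,198), and the red look-alike at side (337,135) / top (443,188). The white stand is at side (297,200) / top (342,178), and the turquoise one at top (388,272). I'm after the white ones, so I'll confirm them in enlarged crops.

```bash
python3 - <<'E'
import cv2
s=cv2.imread("pics/side0.png");t=cv2.imread("pics/top0.png")
cv2.imwrite("pics/s1.png",cv2.convertScaleAbs(cv2.resize(s[120:300,190:390],None,fx=4,fy=3.3,interpolation=cv2.INTER_CUBIC)[:600],alpha=1.3))
cv2.imwrite("pics/t1.png",cv2.convertScaleAbs(cv2.resize(t[120:250,235:460][:, :],None,fx=3.5,fy=3.5,interpolation=cv2.INTER_CUBIC),alpha=1.3))
E
```

```text
(no output)
```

View pics/s1.png

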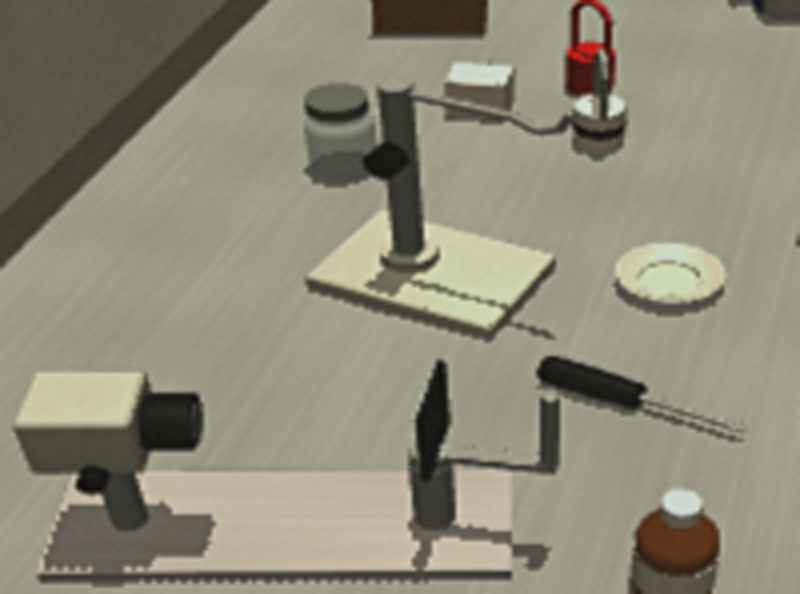

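View pics/t1.png

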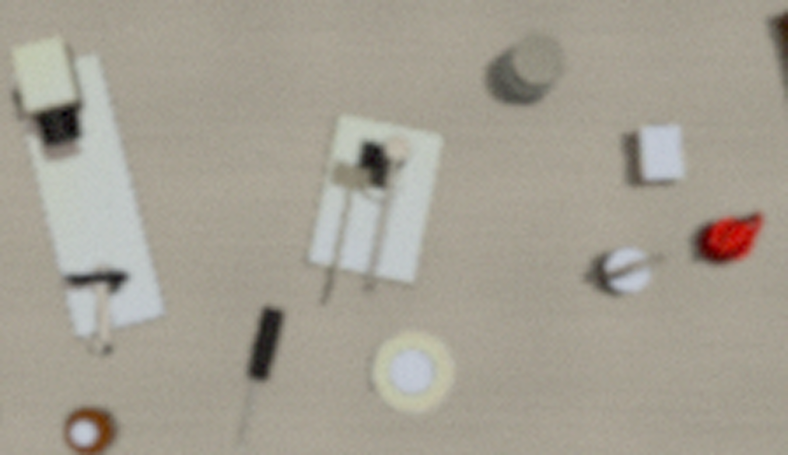

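Confirmed. In the side crop the white banded target is at (600,115) with its wire nearly edge-on. The white stand's column top is at (396,88), its hook dip at (545,130) and tip at (568,118). The pin top is at (549,398). Next I'll fit poses to both views.

```bash
cat > h.py <<'E'
from bench import bot
import numpy as np, cv2
from scipy.spatial.transform import Rotation as R
from scipy.optimize import least_squares
def proj(n,P):
    c=bot.calibration(n); p=R.from_quat(c["orientation"]).inv().apply(np.atleast_2d(P)-c["origin"])*[1,-1,-1]
    q=p@c["camera_matrix"].T; return q[:,:2]/q[:,2:]
def S(u,v): return ((u+.5)/4-.5+190,(v+.5)/3.3-.5+120)
def T(u,v): return ((u+.5)/3.5-.5+235,(v+.5)/3.5-.5+120)
def pose(q,P): 
    P=np.atleast_2d(np.array(P,float)); return R.from_euler("z",q[2]).apply(P)+[q[0],q[1],q[3] if len(q)>3 else 0]
def fit(obs,q0):
    def r(q): return np.concatenate([(proj(n,pose(q,P))[0]-px) for n,P,px in obs])
    s=least_squares(lambda q:r(q),q0); return s.x,r(s.x).reshape(-1,2)
def tri(ps,pt):
    return least_squares(lambda X:np.r_[proj("side",X)[0]-ps,proj("top",X)[0]-pt],[.4,0,.1]).x
E
cat > m.py <<'E'
from h import *
np.set_printoptions(precision=4,suppress=True)
m=.001
st=[("top",[.065,.06,.018],T(342,115)),("top",[.065,-.06,.018],T(443,134)),("top",[-.105,-.06,.018],T(413,283)),("top",[-.105,.06,.018],T(309,263)),
("side",[.065,-.06,.018],S(383,213)),("side",[-.105,-.06,.018],S(555,259)),("side",[-.105,.06,.018],S(490,328)),("side",[.065,.06,.018],S(307,278)),
("side",[0,0,.22],S(396,88)),("side",[-.140,0,.228],S(570,118)),("top",[-.140,0,.228],T(370,288)),("side",[-.116,0,.205],S(545,130))]
q,r=fit(st,[.4,-.05,0,0]);print("stand",q);print(r.T)
sg=[("top",[.25,-.05,.012],T(100,52)),("top",[-.05,-.05,.012],T(163,314)),("top",[-.05,.05,.012],T(77,335)),
("side",[-.05,.05,.012],S(512,570)),("side",[-.05,-.05,.012],S(512,472)),("side",[.25,.05,.012],S(40,573))]
g,r=fit(sg,[.4,.2,0,0]);print("stage",g);print(r.T)
a=g[2]-.175
print("pin parked pred",pose(g,[-.075*np.cos(.175),.075*np.sin(.175),.165]),"tri top",tri(S(549,398),T(97,345)))
tg=[("top",[0,0,.05],T(628,270)),("side",[0,0,.05],S(598,110)),("side",[0,0,.119],S(601,50)),("side",[0,0.024,.0],S(598,157))]
for y in(0,):
    t,r=fit([o for o in tg],[.4,-.25,.3,0]);print("target",t);print(r.T)
# draw
for n,f,o in(("side",np.array([4,3.3]),(190,120)),("top",np.array([3.5,3.5]),(235,120))):
    im=cv2.imread("pics/%s1.png"%n[0])
    def pl(Q,P,c):
        p=((proj(n,pose(Q,P))-o+.5)*f-.5); cv2.polylines(im,[np.round(p).astype(int)],False,c,1)
    pl(q,[[0,0,.212],[-.095,0,.212],[-.112,0,.205],[-.12,0,.205],[-.14,0,.23]],(0,0,255))
    for yaw,c in((.0,(255,0,0)),(.2,(0,200,0)),(-.2,(0,0,255)),(-.4,(255,0,255))):
        pl([t[0],t[1],yaw,t[3]],[[0,-.021,.05],[0,-.021,.098],[0,0,.115],[0,.021,.098],[0,.021,.05]],c)
    for d,c in((.175,(0,0,255)),):
        pl(g,np.array([[-.075*np.cos(d),.075*np.sin(d),.165],[-.075*np.cos(d),.075*np.sin(d),.09],[0,0,.09],[0,0,.159]]),c)
    if n=="side": A=cv2.resize(im[20:180,360:660],None,fx=2,fy=2); B=im[340:600,380:600]
    else: A=cv2.resize(im[230:310,560:700],None,fx=4,fy=4); B=im[230:400,20:200]
    h=max(A.shape[0],B.shape[0]); z=np.zeros((h,A.shape[1]+B.shape[1],3),np.uint8); z[:A.shape[0],:A.shape[1]]=A; z[:B.shape[0],A.shape[1]:]=B
    globals()["z"+n]=z
W=max(zside.shape[1],ztop.shape[1]); zz=np.vstack([cv2.copyMakeBorder(z,0,0,0,W-z.shape[1],0) for z in(zside,ztop)])
k=min(1,800/zz.shape[1],600/zz.shape[0]);cv2.imwrite("pics/ov.png",cv2.resize(zz,None,fx=k,fy=k)[:600,:800])
E
python3 m.py
```

```text
stand [ 0.6216 -0.1109 -0.2014 -0.0106]
[[-0.8454  0.732   0.679  -0.2985 -0.6079  0.7078  0.3685 -0.4468  0.1922
  -0.082   0.2618 -1.5785]
 [-0.6104  0.2854  0.7002  0.0276 -0.7619 -0.96    0.5707 -0.0933 -0.0566
   0.0242  1.1981  1.1272]]
stage [ 0.5089  0.185   0.257  -0.0098]
[[-0.1417  0.8251 -0.0186 -0.4848 -0.2277 -0.4676]
 [ 0.408   0.348   0.892   0.5781 -0.4258 -0.1756]]
pin parked pred [[0.4342 0.1789 0.1552]] tri top [0.4343 0.1799 0.1572]
target [ 0.5225 -0.3727  0.2448 -0.0092]
[[-0.1236  0.2029 -0.0029  0.0009]
 [-0.1758 -0.856   1.0807 -0.3263]]
```

View pics/ov.png

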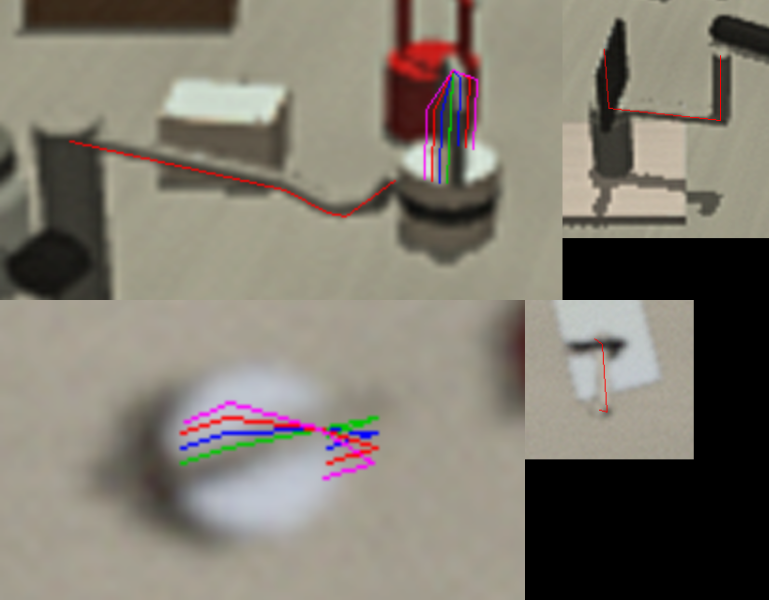

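The overlay lines up with the hook, lever and pin. The target's wire yaw is about 0.25. Every fit gives z about -10 mm, so I'll compare the cameras with z fixed at 0 and work out the approach move.

```bash
cat > n.py <<'E'
exec(open("m.py").read().split("# draw")[0])
print("---")
for nm,ob in(("stand",st),("stage",sg),("target",tg)):
    for n in("side","top",None):
        o=[x for x in ob if n is None or x[0]==n]
        q0={"stand":[.62,-.11,-.2],"stage":[.51,.185,.257],"target":[.52,-.37,.25]}[nm]
        x,r=fit(o,q0); print(nm,n,x,np.abs(r).max(), r.mean(0))
E
python3 n.py | sed 1,/---/d
cat >> h.py <<'E'
def goal(pos,yaw,flip=None):
    """rows from present pose to grasp point pos, tool down with tool y along world yaw+90deg"""
    s=bot.sense(); Rc=R.from_quat(s["orientation"]); best=None
    for f in(0,np.pi):
        Rg=R.from_euler("z",yaw+f)*R.from_euler("x",np.pi)
        v=(Rc.inv()*Rg).as_rotvec(degrees=True)
        if best is None or np.linalg.norm(v)<np.linalg.norm(best[1]): best=(Rg,v)
    d=np.array(pos)+[0,0,.155]-s["tool_pos"]
    print("tool",s["tool_pos"],"world shift",d.round(4),"shift in tool now (mm)",(Rc.inv().apply(d)*1e3).round(1),"turn deg",best[1].round(2),"t",s["time"],"q6",s["joint_pos"].round(2))
E
python3 -c "
from h import *
goal([.5225,-.371,.185],.25)"
```

```text
stand side [ 0.6167 -0.0983 -0.2074] 1.2870428510991587 [ 0.0014 -0.0763]
stand top [ 0.6216 -0.1098 -0.2043] 1.200645273921566 [-0.001  -0.0385]
stand None [ 0.6192 -0.1049 -0.2049] 2.1903622161547673 [-0.6447 -0.6232]
stage side [0.5048 0.191  0.2585] 1.0381806310168429 [ 0.0135 -0.1454]
stage top [0.51   0.1852 0.2499] 0.5371667692718347 [ 0.0009 -0.0061]
stage None [0.5067 0.1885 0.2569] 1.662197930655509 [-0.672  -0.1413]
target side [ 0.5199 -0.3584  0.2602] 0.9228570142415151 [0.0014 0.0111]
target top [ 0.521  -0.3707  0.25  ] 1.7462218693253817e-07 [-0.  0.]
target None [ 0.5207 -0.3647  0.2364] 1.7404351641352207 [-0.315  -0.6815]
tool [ 0.20235319 -0.51120294  0.40393832] world shift [ 0.3201  0.1402 -0.0639] shift in tool now (mm) [349.3 -12.5  64.1] turn deg [-0.1  -0.01  7.26] t 0.1 q6 [-1.4   0.26  1.54 -0.    1.35 -0.2 ]
```

{"op": "jog_arm", "data": {"commands": [[[0.05,-0.002,0.009,0,0,1.0],[0.05,-0.002,0.009,0,0,1.0],[0.05,-0.002,0.009,0,0,1.0],[0.05,-0.002,0.009,0,0,1.0],[0.05,-0.002,0.009,0,0,1.1],[0.05,-0.002,0.009,0,0,1.1],[0.04,0.008,0.01,0,0,1.1],[0,0,0,0,0,0],[0,0,0,0,0,0],[0,0,0,0,0,0]]]}}

```text
time: 1.35
tool_pos: [0.5215, -0.3997, 0.3411]
orientation: [0.992, 0.124, -0.0, 0.0]
wrist_force: [0.5, -0.0, 0.5]
width: 1.004
finger_force: 0.0
```

```bash
python3 - <<'E'
from h import *
goal([.5225,-.371,.185],.25)
s=bot.sense();Rc=R.from_quat(s["orientation"])
tips=s["tool_pos"]+Rc.apply([[0,0,.16],[0,.057,.16],[0,-.057,.16],[0,.0425,.16],[0,-.0425,.16]])
out=[]
for n in("side","top"):
    im=bot.camera(n); cv2.imwrite(f"pics/{n}2.png",im[:,:,::-1]); p=proj(n,tips);print(n,p.round(1).tolist())
    c=proj(n,tips)[0].astype(int); x0,y0=c[0]-40,c[1]-40; print("origin",x0,y0)
    out.append(cv2.resize(im[y0:y0+90,x0:x0+80,::-1],None,fx=5,fy=5,interpolation=cv2.INTER_CUBIC))
cv2.imwrite("pics/g2.png",cv2.convertScaleAbs(np.hstack(out),alpha=1.3))
E
```

```text
tool [ 0.52149653 -0.39970388  0.34110379] world shift [ 0.001   0.0287 -0.0011] shift in tool now (mm) [  8.  -27.6   1.1] turn deg [ 0.01  0.01 -0.1 ] t 1.35 q6 [-0.82  0.49  1.35 -0.    1.3   0.5 ]
side [[342.4, 114.4], [341.8, 107.1], [343.0, 122.3], [342.0, 108.9], [342.9, 120.2]]
origin 302 74
top [[433.0, 193.4], [449.1, 189.4], [416.9, 197.4], [445.1, 190.4], [421.0, 196.4]]
origin 393 153
```

View pics/g2.png

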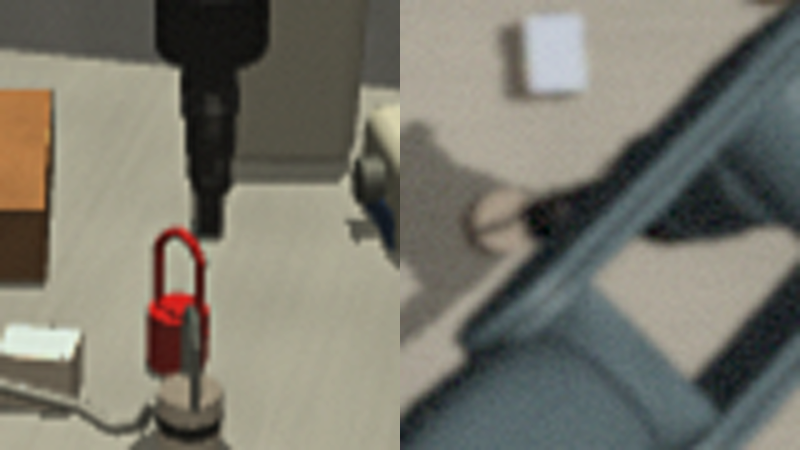

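In the side crop the fingertip bottom is at (207,238), about 1 px from prediction, so the side camera agrees with the robot. In the top crop it is also about 1 px off. I'll use the combined fits and move over the target, partly down.

{"op": "jog_arm", "data": {"commands": [[[0.004,-0.0164,0,0,0,0],[0.004,-0.0164,0,0,0,0],[0,0,0.03,0,0,0],[0,0,0.03,0,0,0],[0,0,0,0,0,0],[0,0,0,0,0,0]]]}}

```text
time: 2.2
tool_pos: [0.5226, -0.3651, 0.282]
orientation: [0.992, 0.125, 0.0, 0.001]
wrist_force: [0.1, -0.3, 0.1]
width: 1.001
finger_force: 0.0
```

```bash
python3 - <<'E'
from h import *
goal([.521,-.366,.080],.25)
s=bot.sense();Rc=R.from_quat(s["orientation"])
tips=s["tool_pos"]+Rc.apply([[0,.057,.16],[0,-.057,.16],[0,.0425,.16],[0,-.0425,.16]])
tg=pose([.521,-.366,.25],[[0,-.021,.098],[0,.021,.098],[0,0,.119],[0,0,.05],[0,.0,0]])
out=[]
for n in("side","top"):
    im=bot.camera(n); cv2.imwrite(f"pics/{n}3.png",im[:,:,::-1])
    c=proj(n,tips).mean(0).astype(int); x0,y0=c[0]-25,c[1]-20
    z=cv2.convertScaleAbs(cv2.resize(im[y0:y0+55,x0:x0+50,::-1],None,fx=8,fy=8,interpolation=cv2.INTER_CUBIC),alpha=1.4)
    for P,col in((tips,(0,255,255)),(tg,(0,0,255))):
        for p in (proj(n,P)-[x0,y0]+.5)*8: cv2.circle(z,tuple(int(v) for v in p),3,col,-1)
    out.append(z)
cv2.imwrite("pics/g3.png",np.hstack(out))
E
```

```text
tool [ 0.52258572 -0.36506187  0.28195417] world shift [-0.0016 -0.0009 -0.047 ] shift in tool now (mm) [-1.8  0.5 47. ] turn deg [ 0.06 -0.04 -0.  ] t 2.2 q6 [-0.78  0.51  1.47  0.    1.16  0.54]
```

View pics/g3.png

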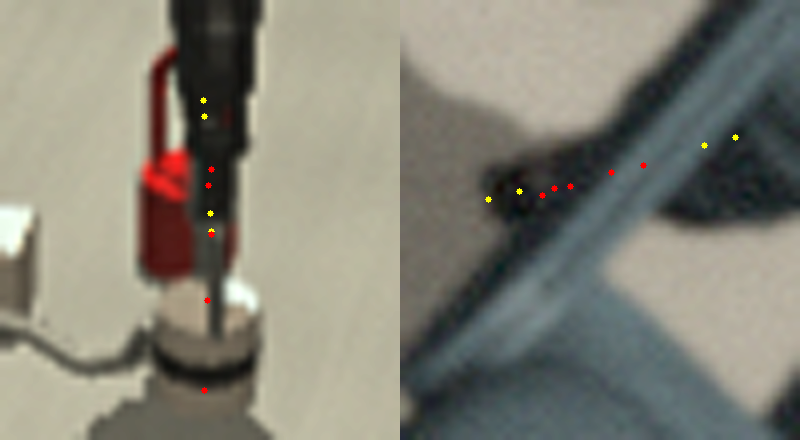

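The side view shows the fingers lined up with the bail: drum top at (208,299) against a predicted (207,300), near wire at (216,300). The yaw is slightly larger, about 0.29. Descending to grip.

{"op": "jog_arm", "data": {"commands": [[[-0.0015,0.0005,0.012,0,0,-1.2],[0,0,0.012,0,0,-1.2],[0,0,0.012,0,0,0],[0,0,0.011,0,0,0],[0,0,0,0,0,0]]]}}

```text
time: 2.92
tool_pos: [0.5205, -0.366, 0.2321]
orientation: [0.989, 0.145, -0.001, -0.001]
wrist_force: [0.4, -1.4, 0.1]
width: 1.002
finger_force: 0.0
```

{"op": "jog_arm", "data": {"commands": [[[0,0,0,0,0,0],[0,0,0,0,0,0],[0,0,0,0,0,0],[0,0,0,0,0,0],[0,0,0,0,0,0],[0,0,0,0,0,0]]], "fingers": 0.03, "squeeze": 40}}

```text
time: 3.68
tool_pos: [0.5211, -0.3665, 0.2345]
orientation: [0.989, 0.145, 0.0, 0.001]
wrist_force: [0.0, -0.9, 5.1]
width: 0.572
finger_force: 41.2
```

{"op": "jog_arm", "data": {"commands": [[[0,0,-0.02,0,0,0],[0,0,-0.03,0,0,0],[0,0,-0.04,0,0,0],[0,0,-0.04,0,0,0],[0,0,-0.02,0,0,0],[0,0,0,0,0,5],[0,0,0,0,0,8],[0,0,0,0,0,8],[0,0,0,0,0,7.4],[0,0,0,0,0,0],[0,0,0,0,0,0]]]}}

```text
time: 5.05
tool_pos: [0.5208, -0.3662, 0.3832]
orientation: [0.995, -0.101, -0.0, -0.0]
wrist_force: [-0.2, -0.3, -0.9]
width: 0.564
finger_force: 41.6
```

```bash
python3 - <<'E'
from h import *
goal([.4234,-.0642,.235],-.205)
E
```

```text
tool [ 0.52081368 -0.36618802  0.38315495] world shift [-0.0974  0.302   0.0068] shift in tool now (mm) [-156.  -276.3   -6.5] turn deg [-0.04  0.05  0.18] t 5.05 q6 [-0.79  0.43  1.34  0.    1.37  0.98]
```

{"op": "jog_arm", "data": {"commands": [[[-0.02,-0.01,0,0,0,0],[-0.035,-0.03,0,0,0,0],[-0.035,-0.04,0,0,0,0],[-0.035,-0.045,0,0,0,0],[-0.031,-0.045,0,0,0,0],[0,-0.045,0,0,0,0],[0,-0.036,-0.0065,0,0,0],[0,-0.025,0,0,0,0],[0,0,0,0,0,0],[0,0,0,0,0,0],[0,0,0,0,0,0]]]}}

```text
time: 6.42
tool_pos: [0.4241, -0.0652, 0.3901]
orientation: [0.995, -0.102, -0.0, 0.0]
wrist_force: [-0.5, 0.2, -1.2]
width: 0.565
finger_force: 41.8
```

```bash
cat > look.py <<'E'
from h import *
import sys
def look(tag,stq=(.6192,-.1049,-.205),box=((240,110,110,90),(285,140,110,90)),k=3.6,extra=None):
    s=bot.sense();Rc=R.from_quat(s["orientation"])
    # target points in tool frame: base is gz below grasp
    gz=s["tool_pos"][2]-.2345
    o=s["tool_pos"]+[0,0,-.2345]; yaw=Rc.as_euler("zyx")[0]
    e=Rc.apply([1,0,0]); yaw=np.arctan2(e[1],e[0])
    tg=pose([o[0],o[1],yaw,o[2]],[[0,-.021,.098],[0,.021,.098],[0,0,.119],[0,0,.05],[0,0,0]])
    hk=pose(stq,[[0,0,.22],[-.095,0,.212],[-.112,0,.205],[-.12,0,.205],[-.14,0,.228]])
    tips=s["tool_pos"]+Rc.apply([[0,.04,.165],[0,-.04,.165]])
    out=[]
    for n,(x0,y0,w,h) in zip(("side","top"),box):
        im=bot.camera(n); cv2.imwrite(f"pics/{n}_{tag}.png",im[:,:,::-1])
        z=cv2.convertScaleAbs(cv2.resize(im[y0:y0+h,x0:x0+w,::-1],None,fx=k,fy=k,interpolation=cv2.INTER_CUBIC),alpha=1.4)
        for P,c in((tips,(0,255,255)),(tg,(0,0,255)),(hk,(0,255,0)))+(((extra,(255,0,255)),) if extra is not None else ()):
            q=(proj(n,P)-[x0,y0]+.5)*k
            for p in q: cv2.circle(z,tuple(int(v) for v in p),2,c,-1)
            print(n,q.astype(int).tolist())
        out.append(z)
    cv2.imwrite(f"pics/{tag}.png",np.hstack(out)); print("target base",o,"yaw",yaw)
E
python3 -c "
from look import *
goal([.4234,-.0642,.235],-.205)
look('a',box=((260,120,100,80),(300,140,100,80)),k=4)"
```

```text
tool [ 0.42411032 -0.06522249  0.39012419] world shift [-0.0007  0.001  -0.0001] shift in tool now (mm) [-0.9 -0.9  0.1] turn deg [ 0.02  0.01 -0.01] t 6.425 q6 [-0.41  0.05  1.83 -0.    1.27  1.36]
side [[393, 131], [347, 190]]
side [[385, 109], [360, 140], [374, 97], [369, 183], [365, 242]]
side [[116, 99], [233, 140], [255, 154], [265, 157], [291, 136]]
top [[191, 338], [95, 317]]
top [[171, 332], [120, 321], [147, 326], [142, 328], [138, 329]]
top [[191, 91], [167, 204], [162, 225], [160, 234], [157, 256]]
target base [ 0.42411032 -0.06522249  0.15562419] yaw -0.2051646177699232
```

View pics/a.png

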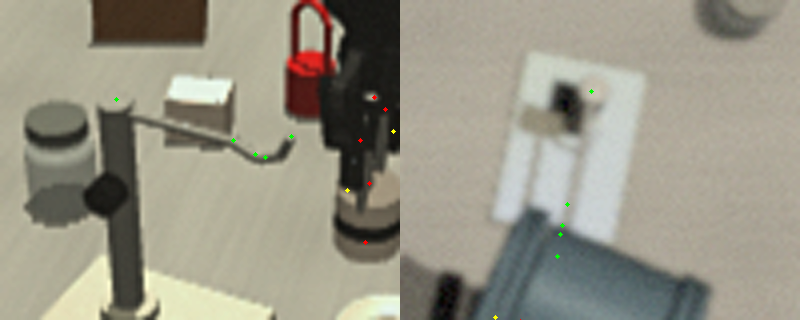

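In the side view the hook points match at dip (262,158) and tip (291,137), and in the top view the column top matches at (592,90). The stand fit is good. I'll lower to thread height, with the bail at 0.246, and slide along the hook.

{"op": "jog_arm", "data": {"commands": [[[0,0,0.01,0,0,0],[0,-0.0008,0.0106,0,0,0],[0,0,0,0,0,0],[0.015,0,0,0,0,0],[0.015,0,0,0,0,0],[0.015,0,0,0,0,0],[0.015,0,0,0,0,0],[0.013,0,0,0,0,0],[0.01,0,0,0,0,0],[0,0,0,0,0,0],[0,0,0,0,0,0]]]}}

```text
time: 7.9
tool_pos: [0.5053, -0.0803, 0.3695]
orientation: [0.995, -0.102, -0.0, -0.0]
wrist_force: [0.1, 0.1, -0.4]
width: 0.568
finger_force: 41.8
```

{"op": "jog_arm", "data": {"commands": [[[0,0,0.01,0,0,0],[0,0,0.01,0,0,0],[0,0,0.008,0,0,0],[0,0,0,0,0,0],[0,0,0,0,0,0]]]}}

```text
time: 8.52
tool_pos: [0.5057, -0.0805, 0.3417]
orientation: [0.995, -0.102, 0.0, 0.0]
wrist_force: [0.7, 0.3, -1.4]
width: 0.568
finger_force: 41.8
```

{"op": "jog_arm", "data": {"commands": [[[0,0,0.003,0,0,0],[0,0,0.002,0,0,0],[0,0,0,0,0,0]]]}}

```text
time: 8.9
tool_pos: [0.5055, -0.0804, 0.3365]
orientation: [0.995, -0.102, -0.0, -0.0]
wrist_force: [0.2, 0.0, -1.4]
width: 0.569
finger_force: 41.8
```

{"op": "jog_arm", "data": {"commands": [[[0,0,0.002,0,0,0],[0,0,0.001,0,0,0],[0,0,0,0,0,0]]]}}

```text
time: 9.28
tool_pos: [0.5056, -0.0804, 0.3336]
orientation: [0.995, -0.102, 0.0, 0.0]
wrist_force: [-0.7, 0.2, -1.3]
width: 0.569
finger_force: 41.8
```

{"op": "jog_arm", "data": {"commands": [[[0,0,0.001,0,0,0],[0,0,0.001,0,0,0],[0,0,0,0,0,0]]]}}

```text
time: 9.65
tool_pos: [0.5059, -0.0807, 0.3329]
orientation: [0.995, -0.102, 0.001, 0.0]
wrist_force: [-1.6, 1.0, 7.2]
width: 0.571
finger_force: 42.7
```

Contact came at the predicted height with 7 N upward. Releasing and rising.

{"op": "jog_arm", "data": {"commands": [[[0,0,0,0,0,0],[0,0,0,0,0,0],[0,0,0,0,0,0],[0,0,0,0,0,0],[0,0,0,0,0,0]]], "fingers": 0.0854}}

```text
time: 10.28
tool_pos: [0.5056, -0.0804, 0.3315]
orientation: [0.995, -0.102, -0.0, -0.0]
wrist_force: [0.5, 0.0, -1.0]
width: 0.996
finger_force: 0.0
```

{"op": "jog_arm", "data": {"commands": [[[0,0,-0.006,0,0,0],[0,0,-0.012,0,0,0],[0,0,-0.02,0,0,0],[0,0,-0.03,0,0,0],[0,0,-0.04,0,0,0],[0,0,-0.03,0,0,0],[0,0,0,0,0,0]]]}}

```text
time: 11.15
tool_pos: [0.5059, -0.0805, 0.4733]
orientation: [0.995, -0.102, 0.003, 0.001]
wrist_force: [0.2, 0.2, 0.3]
width: 0.999
finger_force: 0.0
```

```bash
python3 - <<'E'
from h import *
g=[.5067,.1885,.2569]
d=.175; pin=lambda d:pose(g,[-.075*np.cos(d),.075*np.sin(d),0])[0]
print(pin(.175),pin(.916)); p=pin(.175)
goal([p[0],p[1],.145],g[2]-.175)
goal([p[0],p[1],.145],g[2]-.175+np.pi/2)
im={}
stq=(.6192,-.1049,-.205); o=pose(stq,[-.116,0,.098])[0]
tg=pose([o[0],o[1],-.205,o[2]],[[0,-.021,.098],[0,.021,.098],[0,0,.119],[0,0,.025],[0,0,0]])
out=[]
for n,(x0,y0) in(("side",(280,110)),("top",(240,160))):
    a=bot.camera(n); cv2.imwrite(f"pics/{n}_b.png",a[:,:,::-1])
    z=cv2.convertScaleAbs(cv2.resize(a[y0:y0+110,x0:x0+80,::-1],None,fx=5,fy=5,interpolation=cv2.INTER_CUBIC),alpha=1.4)
    for p in (proj(n,tg)-[x0,y0]+.5)*5: cv2.circle(z,tuple(int(v) for v in p),2,(0,0,255),-1)
    out.append(z)
cv2.imwrite("pics/b.png",np.hstack(out))
E
```

```text
[0.43195139 0.18236436 0.        ] [0.44740922 0.23443042 0.        ]
tool [ 0.50587455 -0.08050866  0.4732598 ] world shift [-0.0739  0.2629 -0.1733] shift in tool now (mm) [-126.9 -242.6  172.1] turn deg [  0.12  -0.38 -16.4 ] t 11.15 q6 [-0.38  0.15  1.51  0.    1.48  1.4 ]
tool [ 0.50587455 -0.08050866  0.4732598 ] world shift [-0.0739  0.2629 -0.1733] shift in tool now (mm) [-126.9 -242.6  172.1] turn deg [-0.19 -0.38 73.6 ] t 11.15 q6 [-0.38  0.15  1.51  0.    1.48  1.4 ]
```

View pics/b.png

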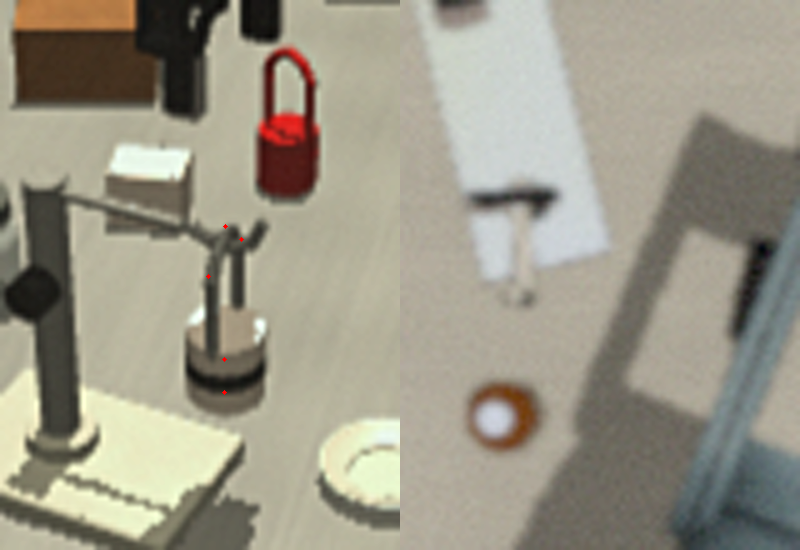

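The target hangs in the dip exactly where predicted, with the bail peak at (228,228) and the drum centred at x=225. Now the pin, at top crop (518,293) / world about (0.432, 0.182).

{"op": "jog_arm", "data": {"commands": [[[-0.02,-0.03,0,0,0,0],[-0.03,-0.04,0,0,0,0],[-0.03,-0.045,0,0,0,0],[-0.027,-0.045,0,0,0,0],[-0.02,-0.045,0,0,0,0],[0,-0.038,0,0,0,0],[0,0,0,0,0,-6],[0,0,0,0,0,-6],[0,0,0,0,0,-4.4],[0,0,0.03,0,0,0],[0,0,0.04,0,0,0],[0,0,0.02,0,0,0],[0,0,0,0,0,0],[0,0,0,0,0,0]]]}}

```text
time: 13.0
tool_pos: [0.4307, 0.1833, 0.3799]
orientation: [0.999, 0.041, 0.0, -0.0]
wrist_force: [0.8, 0.4, 0.0]
width: 0.998
finger_force: 0.0
```

```bash
python3 - <<'E'
from h import *
goal([.432,.1824,.145],.082)
E
```

```text
tool [0.43073056 0.18330755 0.37993172] world shift [ 0.0013 -0.0009 -0.0799] shift in tool now (mm) [ 1.2  1.  79.9] turn deg [-0.   -0.   -0.01] t 13.0 q6 [0.16 0.13 1.76 0.   1.25 1.65]
```

{"op": "jog_arm", "data": {"commands": [[[0.0012,0.001,0.02,0,0,0],[0,0,0.02,0,0,0],[0,0,0.02,0,0,0],[0,0,0.02,0,0,0],[0,0,0,0,0,0],[0,0,0,0,0,0]]]}}

```text
time: 13.75
tool_pos: [0.4324, 0.1825, 0.3009]
orientation: [0.999, 0.041, 0.001, -0.0]
wrist_force: [0.8, -0.1, 0.2]
width: 0.998
finger_force: 0.0
```

{"op": "jog_arm", "data": {"commands": [[[0,0,0,0,0,0],[0,0,0,0,0,0],[0,0,0,0,0,0],[0,0,0,0,0,0],[0,0,0,0,0,0],[0,0,0,0,0,0],[0,0,0,0,0,0],[0,0,0,0,0,0],[0,0,0,0,0,0]]], "fingers": 0.0, "squeeze": 30}}

```text
time: 14.88
tool_pos: [0.4318, 0.1824, 0.2997]
orientation: [0.999, 0.041, 0.0, 0.0]
wrist_force: [-2.1, -1.3, 4.5]
width: 0.133
finger_force: 29.3
```

Pin gripped (opening 11 mm). Next I'll feel for the stop, backwards along world -y (tool +y).

{"op": "jog_arm", "data": {"commands": [[[0,0.001,0,0,0,0],[0,0,0,0,0,0]]]}}

```text
time: 15.12
tool_pos: [0.4319, 0.1815, 0.2997]
orientation: [0.999, 0.041, 0.0, -0.0]
wrist_force: [-1.9, -0.1, 4.4]
width: 0.13
finger_force: 29.4
```

{"op": "jog_arm", "data": {"commands": [[[0,0.001,0,0,0,0],[0,0,0,0,0,0]]]}}

```text
time: 15.38
tool_pos: [0.4319, 0.1807, 0.2997]
orientation: [0.999, 0.041, 0.0, -0.0]
wrist_force: [-2.6, 1.8, 5.0]
width: 0.131
finger_force: 29.5
```

{"op": "jog_arm", "data": {"commands": [[[0,0.001,0,0,0,0],[0,0,0,0,0,0]]]}}

```text
time: 15.62
tool_pos: [0.432, 0.1802, 0.2997]
orientation: [0.999, 0.041, 0.0, -0.001]
wrist_force: [-2.3, 5.0, 4.1]
width: 0.124
finger_force: 29.6
```

Stop contact is at y≈0.1812, within about 1 mm of vision. I need Δθ = 0.741 rad from the stop, so I'll turn along the arc.

{"op": "jog_arm", "data": {"commands": [[[0,-0.0018,0,0,0,0],[0.0002,-0.00555,0,0,0,4.25],[0.0002,-0.00555,0,0,0,4.25],[0.0002,-0.00555,0,0,0,4.25],[0.0002,-0.00555,0,0,0,4.25],[0.0002,-0.00555,0,0,0,4.25],[0.0002,-0.00555,0,0,0,4.25],[0.0002,-0.00555,0,0,0,4.25],[0.0002,-0.00555,0,0,0,4.25],[0.0002,-0.00555,0,0,0,4.25],[0.0002,-0.00555,0,0,0,4.25],[0,0,0,0,0,0],[0,0,0,0,0,0],[0,0,0,0,0,0]]]}}

```text
time: 17.38
tool_pos: [0.4472, 0.2337, 0.2997]
orientation: [0.946, -0.324, -0.0, -0.0]
wrist_force: [-2.6, 2.2, 5.2]
width: 0.13
finger_force: 29.7
```

```bash
python3 - <<'E'
from h import *
goal([.4475,.2332,.145],-.659)
s=bot.sense(); print(s["wrist_force"],s["width"],s["finger_force"])
P=np.array([.5068,.1873]); d=P-s["tool_pos"][:2]; th=.257-np.arctan2(d[1],d[0])
pin=P-.075*d/np.linalg.norm(d)
# mirror model overlay, sight line
out=[]
m=-(th-.257); n_=np.array([np.cos(m),np.sin(m)]); t_=np.array([-n_[1],n_[0]])
mir=np.array([np.r_[P+a*.03*t_,z] for a,z in((1,.091),(1,.159),(-1,.159),(-1,.091),(1,.091))])
sg=.257-2*th; L=np.array([np.r_[P,.125],np.r_[P+.27*np.array([np.cos(sg),np.sin(sg)]),.125]])
print("radius",np.linalg.norm(d),"theta",th,"sight end",L[1],"sense pos",s["tool_pos"])
for n,(x0,y0) in(("side",(230,150)),("top",(240,160))):
    a=bot.camera(n); cv2.imwrite(f"pics/{n}_c.png",a[:,:,::-1])
    z=cv2.convertScaleAbs(cv2.resize(a[y0:y0+110,x0:x0+80,::-1],None,fx=5,fy=5,interpolation=cv2.INTER_CUBIC),alpha=1.4)
    for Q,c in((mir,(0,0,255)),(L,(0,255,0))):
        cv2.polylines(z,[((proj(n,Q)-[x0,y0]+.5)*5).astype(int)],False,c,1)
    out.append(z)
cv2.imwrite("pics/c.png",np.hstack(out))
E
```

```text
tool [0.44715888 0.23365904 0.2997413 ] world shift [ 0.0003 -0.0005  0.0003] shift in tool now (mm) [ 0.6  0.2 -0.3] turn deg [-0.03  0.04 -0.04] t 17.375 q6 [0.26 0.28 1.79 0.   1.08 2.49]
[-2.62414156  2.23255537  5.23147508] 0.1302644743811314 29.65447962284088
radius 0.0755395496418227 theta 0.917745324593514 sight end [ 0.50472255 -0.08269201  0.125     ] sense pos [0.44715888 0.23365904 0.2997413 ]
```

View pics/c.png

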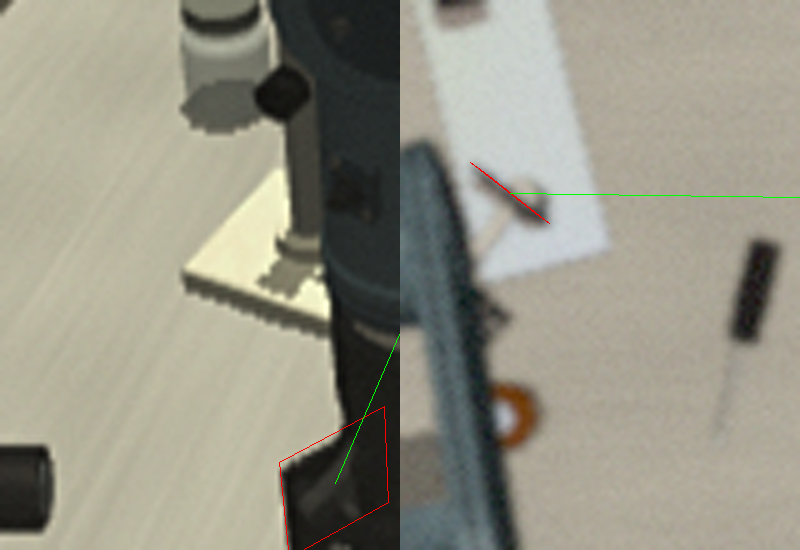

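The mirror overlay matches both views, with edges at top crop (475,165) to (548,222). The sight line passes within about 1 mm of the estimated band position, and the pin is still gripped. Handing in.

```bash
python3 -c "
from bench import bot
print(bot.finish_job())"
```

```text
the job is handed in; nothing more can be done
None
```

The white target hangs in the dip of the white stand's hook and is released. I handed the job in at about 17.5 s with the gripper still holding the mirror's lever pin, at the angle where my measurements put the sight line within a few millimetres of the band; the little camera's own view was not available, and no verdict came back.

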